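# Turn the cutting board over on its drying station and restart the timer

### The arm

A 6-joint arm with a two-finger parallel gripper is mounted at the origin on the work surface. World frame = base frame: x ahead of the robot, y to its left, z up, the work surface at z = 0. Lengths are in m, angles in rad, forces in N, time in s.
With the tool pointing down it reaches from about 0.425 to 0.95 m from the base axis. Payload 3.5 kg.
Tool frame: the origin (TCP) lies between the finger pads; the fingertips stand 17 mm ahead of it and the grasp point (between the pads) lies 2 mm behind it (ctrl.tip_reach is the distance from the TCP to the fingertips, in m); z points along the fingers, y is the direction in which the jaws open and shut (so a half turn about z gives the same grasp; the last joint's range is limited). The gripper opens to 85 mm and grips with 20 to 120 N. Pads are 22 mm wide; open, the fingers measure 114 mm over their backs; the gripper's body (76 mm by 85 mm) begins 54 mm behind the grasp point. The pads swing forward as they close: fully open they stand 13 mm farther back than shut.
Start: joints at [-1.441, 0.286, 1.577, -0, 1.279, -0.15], TCP at [0.186, -0.649, 0.248] pointing down, gripper open.
Joint ranges: [-2.77, 2.77], [-0.9, 2.22], [0.21, 2.48], [-1.53, 4.67], [0.24, 2.81], [-2.84, 2.84]. Speed limits (rad/s): [2.79, 2.79, 3.14, 3.14, 3.14, 3.14].

### API

Orientations are given as a unit quaternion [x, y, z, w].
In Python, from plant import monitor, imaging, workorder, ctrl gives the robot as it stands.
- The arm moves only by the tool send_rows, never from a script. Its argument "rows" is a list of rows, each a list of 4 numbers: the shift along the world's x, y, z normalised to -1 to 1, where 1 is 0.3 m, then the turn about the world's z normalised to -1 to 1, where 1 is 360 degrees. A call has 1 to 20 rows; each row is the pose to reach, as a shift and turn from the pose commanded when the call began, turning the shorter way round; what a row does not reach only later rows make up. A row lasts 1/8 s, in which the tool goes at most 62.5 mm and 10.7 degrees, less where a joint would pass 70% of its speed; a pose out of reach is approached as far as the arm can. A call with a number of a shift or a turn outside -1 to 1 is refused whole. A call with a gripper value outside its range is refused whole. "jaw" is the closure, from 0 (fully open) to 1 (shut), set as the call begins (left out, the last holds). The fingers move at their own pace and stop on an object; "newtons" is the grip in N (left out, the last holds). Time passes only in rows, so rows that repeat a pose let the fingers close. It gives the time, the measured TCP pose, the force and the opening at its end, in the units of the state.
- monitor.get_state(): the state, without advancing time (a new reading comes with each control period).
- imaging.read_camera(name): name is "side" or "top" or "wrist"; returns the picture (420x560x3 uint8, red, green, blue); there is no depth.
- imaging.calibration(name): a dict with "intrinsics" (3x3 intrinsics, pixels), "dist_coeffs" ([k1, k2, p1, p2, k3] as OpenCV has them; the pictures are not rectified), "cam_to_world" (4x4, takes a point from camera to world coordinates). Camera axes: x right, y up, looking along -z (the intrinsics and any distortion apply to the point x, -y, -z); pixel columns grow to the right and rows downward; lengths in m; the calibration is good to about 2 mm. A picture is of the moment at which its call begins: read the wrist's pose just before it. calibration takes no time and is no camera call; for the wrist camera it gives the pose at the moment of the call.
- workorder.sign_off(): hands the job in, once; it reports no verdict.
The state is a dict: "time": time; "qpos": joint angles; "dq": joint speeds; "joint_efforts": joint torques, N m; "eef_pos": TCP position; "tcp_rot": TCP orientation; "contact_force": force on the tool from outside, world axes, zero at the start; "wrist_torque": the same for the moment, N m; "opening": opening from 0.0 (shut) to 1.0 (fully open).
Only numpy, scipy, OpenCV 4.12 (cv2) and the standard library are available. Lean on these libraries where they do the work, as an engineer would, in place of code of your own. Each camera call takes 0.05 s, during which the arm holds its last target.

### The job

The grooved side of the cutting board has been sanitised: push the board up against the sloping steel rest until it stands leaning there, then turn it over towards the mat and lay it down gently, without letting it slam, flat on the rubber mat with the grooved side down. When it lies flat and is let go, turn the timer dial clockwise all the way to its end stop. Leave everything else on the table where it is.

Things in the scene. Friction and masses are not known exactly. Their poses are not given: they have to be found in the camera images.
- board_center (a point): Light wooden cutting board, plain slab 190 x 150 x 14 mm, about 0.3 kg, loose on the mat. This point is its centre, half-way through. x along the 190 mm length, y along the 150 mm width, z out of the side with the dark rectangular groove line (up at the start; the other side is plain).
- board: The same board; origin at the centre of its plain face, same axes. At the start one 190 mm edge faces the steel rest, 20 to 60 mm from its foot and up to 0.2 rad out of square. Leaning on the rest, 35 to 42 mm of it stands free above the crest.
- rest: Fixed board station: grippy black rubber mat with a slippery sheet-steel rest along one side. Origin on the table; z up, x along the rest, y towards the rest. The mat is 4 mm thick and covers x -160..160, y -170..130 mm; the rest is 300 mm long (x -150..150).
- rest_foot (a point): Middle of the foot of the steel rest, at its mat edge (y 130, z 4 mm of rest, same axes). From here the steel rises at 30 degrees to y 151, z 16 mm, at 48 degrees to y 172, z 40 mm, then at 70 degrees to the crest. A board pushed squarely to +y, its near edge kept on the mat, climbs it by its far edge.
- rest_crest (a point): Middle of the rest's rounded crest (y 192, z 93 mm of rest); behind it the steel drops straight to the table at y 199. With its near edge 0 to 10 mm short of the foot the board leans stably on the crest, 50 to 55 degrees from flat.
- timer_grip (a point): On the axis of the timer dial at gripping height: bar grip 61 mm long, 14 mm wide, 32 mm high (top 7 mm above, bottom 25 mm below this point) on a 64 mm disc, axis upright, on a white box 120 x 110 x 50 mm fixed to the table left or right of the station. The frame turns with the dial: x along the bar, z up.
- timer (a joint): Angle of the timer dial in rad: 0 is fully anticlockwise, 1.9 the clockwise end stop (clockwise seen from above counts up). It starts between 0.5 and 1.0, stays where it is left and turns with about 0.06 N m.
- meal_tray: small black meal tray with four compartments, 150 x 120 x 35 mm, stands beside the board station opposite the timer; origin under its centre. Leave it alone.
- mug: white mug, 76 mm across, 85 mm high; origin under its centre. Leave it alone.
- bowl: white bowl, 120 mm across, 50 mm high; origin under its centre. Leave it alone.
Not all that is in view belongs to the job. What is shaped like the part that bears timer_grip but purple is not meant.

How it is judged:
By the outcome, as a careful person would: the job done as asked, in the order asked, and still so for the second after the job is handed in, with the robot touching nothing.
It also fails if it takes over 66 s, if anything falls off the work surface, if the arm or the gripper's body presses on something with over 40 N, if the wrist force passes 120 N, or if a joint passes its speed limit or range.

## Working session

There is one attempt and no reset: what is moved stays moved. The work goes in short steps, Python scripts to look and compute and a tool call to move; the robot and the scene stay as the last step left them, time stands still between calls to the robot, and variables do not carry over. Pictures are saved under pics/ and viewed, and the job is handed in when it is done.

Besides the shell and the picture viewer there is one more tool, called after ">>>" as name(argument=value, ...) on one line, values as JSON. send_rows: Moves the arm, as the interface text tells. Scaled input: -1 to 1 covers 0.3 m each way for a shift and 360 degrees each way for a turn. Its arguments: {"type":"object","properties":{"rows":{"type":"array"},"jaw":{"type":"number"},"newtons":{"type":"number"}},"required":["rows"]}

```bash
ls; mkdir -p pics; python3 - <<'E'
from plant import monitor, imaging, workorder, ctrl
import cv2
s=monitor.get_state(); print(s['time'],s['eef_pos'],s['tcp_rot'],s['contact_force'],s['opening'],ctrl.tip_reach)
for n in ['side','top','wrist']:
    im=imaging.read_camera(n); cv2.imwrite(f'pics/{n}0.png',im[:,:,::-1])
    c=imaging.calibration(n); print(n,c['intrinsics'],c['dist_coeffs'],c['cam_to_world'])
E
```

```text
pics
0.0 [ 0.18636849 -0.64811439  0.24692592] [ 9.90227936e-01  1.39453293e-01  2.11398509e-05 -1.18912989e-03] [ 0.54791562 -0.26600498 -0.6007015 ] 0.9982546636681114 0.017
side [[529.69036454   0.         276.5243636 ]
 [  0.         529.69036454 207.91332032]
 [  0.           0.           1.        ]] [-0.12394922  0.          0.          0.          0.        ] [[-0.9789564   0.10360762 -0.1758119   0.20374007]
 [-0.20398712 -0.4723451   0.85748432  1.30766636]
 [ 0.00579802  0.87530313  0.48353988  0.83038188]
 [ 0.          0.          0.          1.        ]]
top [[447.52366421   0.         281.09202451]
 [  0.         447.52366421 211.81054622]
 [  0.           0.           1.        ]] [-0.14017979  0.          0.          0.          0.        ] [[-0.01886878  0.99829709 -0.05519867  0.40281024]
 [-0.99981581 -0.01864613  0.00454593  0.00258821]
 [ 0.00350894  0.05527428  0.99846504  1.23870677]
 [ 0.          0.          0.          1.        ]]
wrist [[320.03672361   0.         275.10136427]
 [  0.         320.03672361 206.02863923]
 [  0.           0.           1.        ]] [-0.01590897  0.          0.          0.          0.        ] [[ 0.27629999  0.90912965  0.31167547  0.2673644 ]
 [-0.96106947  0.2620241   0.08768611 -0.62397442]
 [-0.00194845 -0.32376945  0.946134    0.37249945]
 [ 0.          0.          0.          1.        ]]
```

View pics/top0.png

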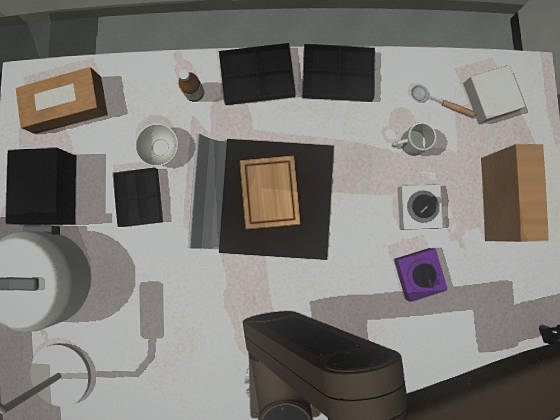

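View pics/side0.png

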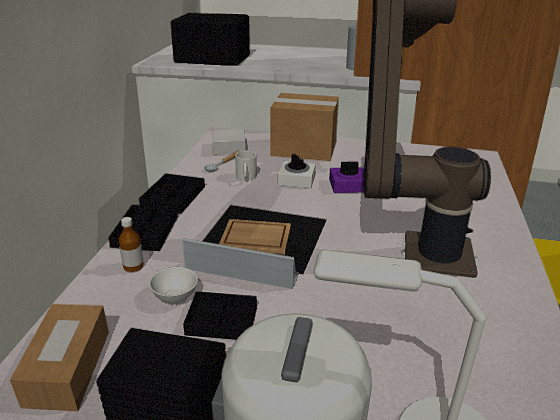

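The top view shows the mat at about (277,200), the rest on its left (+y) at x≈205, and the board at (270,192). The white timer is at (423,207), with the purple decoy at (422,273), the bowl at (157,145), the tray at (138,196) and the mug at (420,138). Next I measure the corners.

```bash
cat > h.py <<'E'
import numpy as np, cv2
from plant import imaging
def ray(n,uv,c=None):
    c=c or imaging.calibration(n)
    p=cv2.undistortPoints(np.array(uv,float).reshape(-1,1,2),np.array(c['intrinsics']),np.array(c['dist_coeffs'])).reshape(-1,2)
    T=np.array(c['cam_to_world']); d=np.c_[p[:,0],-p[:,1],-np.ones(len(p))]@T[:3,:3].T
    return T[:3,3],d
def onz(n,uv,z,c=None):
    o,d=ray(n,uv,c); return o+d*((z-o[2])/d[:,2])[:,None]
def proj(n,P,c=None):
    c=c or imaging.calibration(n); T=np.linalg.inv(np.array(c['cam_to_world']))
    q=np.atleast_2d(P)@T[:3,:3].T+T[:3,3]; q=q*[1,-1,-1]
    return cv2.projectPoints(q,np.zeros(3),np.zeros(3),np.array(c['intrinsics']),np.array(c['dist_coeffs']))[0].reshape(-1,2)
def tri(uv1,uv2,n1='top',n2='side'):
    o1,d1=ray(n1,uv1);o2,d2=ray(n2,uv2);d1=d1[0];d2=d2[0]
    A=np.c_[d1,-d2];t=np.linalg.lstsq(A,o2-o1,rcond=None)[0]
    a=o1+t[0]*d1;b=o2+t[1]*d2;return (a+b)/2,np.linalg.norm(a-b)
E
python3 - <<'E'
from h import *
im=cv2.imread('pics/top0.png')
hsv=cv2.cvtColor(im,cv2.COLOR_BGR2HSV)
cv2.imwrite('pics/topcrop.png',cv2.resize(im[120:320,180:460],None,fx=2.8,fy=2.8,interpolation=cv2.INTER_CUBIC))
# board
m=cv2.inRange(hsv,(8,70,60),(25,255,255)); k=np.zeros_like(m);k[145:240,225:310]=m[145:240,225:310]
k=cv2.morphologyEx(k,cv2.MORPH_CLOSE,np.ones((5,5)))
cs=max(cv2.findContours(k,0,1)[0],key=cv2.contourArea);r=cv2.minAreaRect(cs);b=cv2.boxPoints(r);print(r,b)
P=onz('top',b,0.018);print(P);print([np.linalg.norm(P[i]-P[i-1]) for i in range(4)],P.mean(0))
# mat dark
g=cv2.cvtColor(im,cv2.COLOR_BGR2GRAY)
m=cv2.inRange(g,0,60)|k; z=np.zeros_like(m);z[125:270,215:345]=m[125:270,215:345]
z=cv2.morphologyEx(z,cv2.MORPH_CLOSE,np.ones((5,5)))
cs=max(cv2.findContours(z,0,1)[0],key=cv2.contourArea);ap=cv2.approxPolyDP(cs,6,True).reshape(-1,2);print(ap)
P=onz('top',ap,0.004);print(P)
cs2=cv2.boxPoints(cv2.minAreaRect(cs));P=onz('top',cs2,0.004);print(P,[np.linalg.norm(P[i]-P[i-1]) for i in range(4)])
# timer white box
E
```

```text
((269.3688659667969, 192.05738830566406), (69.7125244140625, 55.58894348144531), 84.80557250976562) [[238.5328  159.86066]
 [293.89346 154.82788]
 [300.20493 224.25412]
 [244.84427 229.2869 ]]
[[ 0.61592949  0.11165827  0.018     ]
 [ 0.62701926 -0.04124301  0.018     ]
 [ 0.43531556 -0.05447983  0.018     ]
 [ 0.42439665  0.09680998  0.018     ]]
[np.float64(0.19210752060916272), np.float64(0.15330291634208518), np.float64(0.19216014767976122), np.float64(0.1516833124754969)] [0.52566524 0.02818635 0.018     ]
[[227 139]
 [219 252]
 [326 259]
 [333 146]]
[[ 0.67830993  0.14473657  0.004     ]
 [ 0.36324343  0.17033276  0.004     ]
 [ 0.33851168 -0.12433588  0.004     ]
 [ 0.65294345 -0.15189051  0.004     ]]
[[ 0.36263296  0.17186317  0.004     ]
 [ 0.68045911  0.14740019  0.004     ]
 [ 0.65443108 -0.15466306  0.004     ]
 [ 0.33731979 -0.12533844  0.004     ]] [np.float64(0.2982776516741888), np.float64(0.3187662130213399), np.float64(0.3031825603631067), np.float64(0.31846429263296777)]
```

View pics/topcrop.png

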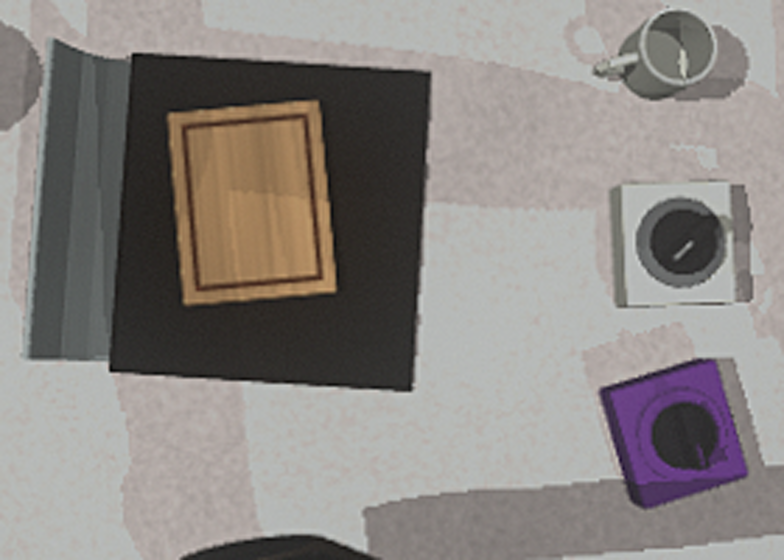

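View pics/wrist0.png

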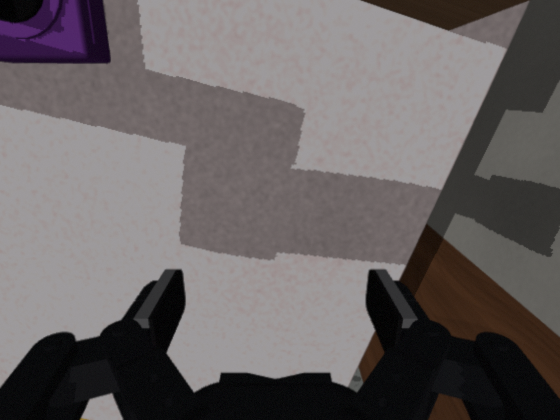

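Mat and board sizes agree with the given ones (300×318 and 192×152 mm). I'll check the rest frame by projecting its known points, and measure the timer as well.

```bash
cat >> h.py <<'E'
YR=-0.0845; EX=np.array([np.cos(YR),np.sin(YR)]);EY=np.array([-np.sin(YR),np.cos(YR)])
O=np.array([0.5087,0.0098])+0.020*EY
def r2w(x,y,z=0): return np.array([*(O+x*EX+y*EY),z])
def w2r(p): d=np.array(p[:2])-O; return np.array([d@EX,d@EY]+list(p[2:3]))
E
python3 - <<'E'
from h import *
P=np.array([r2w(*p) for p in [(-.15,.192,.093),(.15,.192,.093),(-.15,.13,.004),(.15,.13,.004),(-.15,.172,.04),(.15,.172,.04),(-.16,-.17,.004),(.16,-.17,.004),(-.15,.199,0),(.15,.199,0)]])
print('board c rest',w2r([0.5257,0.0282]), 'foot',r2w(0,.13,.004))
for n in ['top','side']:
    im=cv2.imread(f'pics/{n}0.png'); q=proj(n,P)
    f=3; x0,y0,x1,y1=(180,120,350,270) if n=='top' else (170,190,350,310)
    c=cv2.resize(im[y0:y1,x0:x1],None,fx=f,fy=f,interpolation=cv2.INTER_CUBIC)
    for u in q: cv2.circle(c,(int((u[0]-x0+.5)*f),int((u[1]-y0+.5)*f)),3,(0,0,255),-1)
    cv2.imwrite(f'pics/{n}chk.png',c)
im=cv2.imread('pics/side0.png');cv2.imwrite('pics/sidetimer.png',cv2.resize(im[140:200,265:375],None,fx=6,fy=6,interpolation=cv2.INTER_CUBIC))
im=cv2.imread('pics/top0.png');cv2.imwrite('pics/toptimer.png',cv2.resize(im[180:235,390:460],None,fx=8,fy=8,interpolation=cv2.INTER_CUBIC))
E
```

```text
board c rest [ 0.01538639 -0.00023086] foot [0.52135992 0.1592648  0.004     ]
```

View pics/topchk.png

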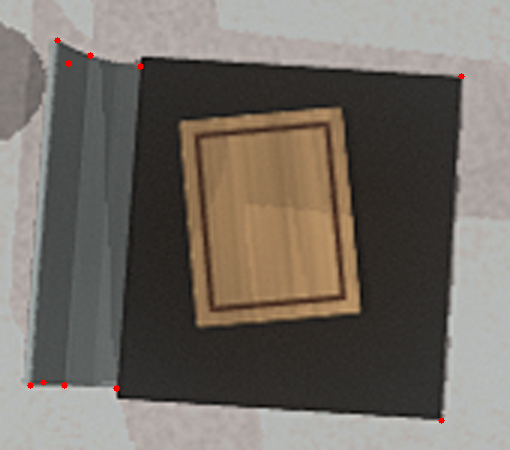

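View pics/sidechk.png

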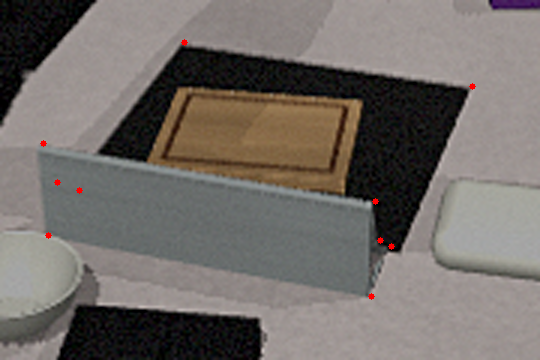

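View pics/sidetimer.png

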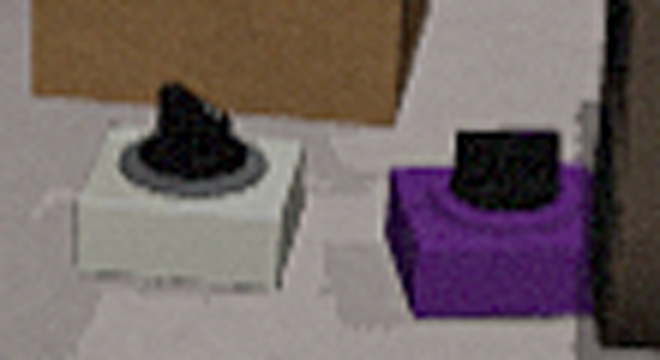

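View pics/toptimer.png

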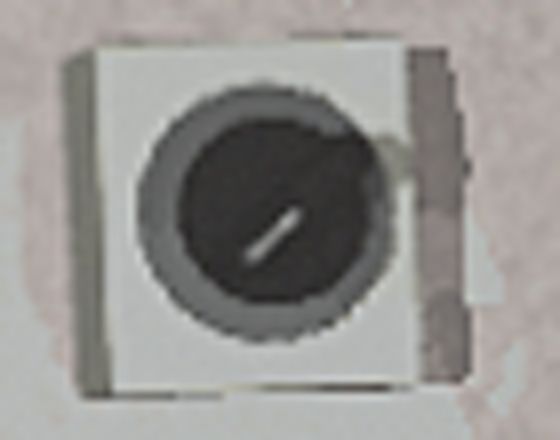

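Projected points land within 1–2 px in both views, so the rest frame is good. In the timer crops the dial is centred at about (423,206) in the top view. Now moving behind the board's near edge, jaws along it.

>>> send_rows(rows=[[0.1,0.16,0,0.03],[0.2,0.32,0,0.06],[0.3,0.5,0,0.09],[0.4,0.65,0,0.12],[0.5,0.8,0,0.15],[0.58,0.95,0,0.18],[0.58,0.95,0,0.217],[0.58,0.95,0,0.217],[0.58,0.95,0,0.217]], jaw=0.3)

```text
time: 1.27
eef_pos: [0.3605, -0.3634, 0.2481]
tcp_rot: [0.681, 0.732, 0.0, -0.0]
contact_force: [-0.3, -0.8, -1.1]
opening: 0.698
```

>>> send_rows(rows=[[0.1,0.16,0,0],[0.2,0.33,0,0],[0.3,0.5,-0.1,0],[0.4,0.67,-0.2,0],[0.5,0.84,-0.32,0],[0.575,0.95,-0.45,0],[0.575,0.95,-0.58,0],[0.575,0.95,-0.627,0],[0.575,0.95,-0.627,0]])

```text
time: 2.4
eef_pos: [0.5323, -0.0791, 0.0597]
tcp_rot: [0.681, 0.732, -0.0, -0.001]
contact_force: [-1.0, -0.3, 0.3]
opening: 0.698
```

```bash
python3 - <<'E'
from h import *
from plant import monitor
s=monitor.get_state();print(s['eef_pos'],s['contact_force'],w2r(s['eef_pos']))
a=cv2.cvtColor(imaging.read_camera('side'),4);b=cv2.cvtColor(imaging.read_camera('top'),4);c=cv2.cvtColor(imaging.read_camera('wrist'),4)
p=s['eef_pos']; q=proj('side',[p,p-[0,0,.017],p-[0,0,.06]])
print(q)
x0,y0,x1,y1=170,150,350,300;d=cv2.resize(a[y0:y1,x0:x1],None,fx=4,fy=4,interpolation=cv2.INTER_CUBIC)
for u in q: cv2.circle(d,(int((u[0]-x0+.5)*4),int((u[1]-y0+.5)*4)),2,(0,0,255),-1)
cv2.imwrite('pics/s1.png',d);cv2.imwrite('pics/t1.png',b);cv2.imwrite('pics/w1.png',c)
E
```

```text
[ 0.53232666 -0.07912073  0.05967038] [-1.01480819 -0.33474823  0.29211126] [ 0.03104722 -0.10660938  0.05967038]
[[262.37947241 203.17807357]
 [262.41868489 208.04352937]
 [262.5173965  220.13302476]]
```

View pics/s1.png

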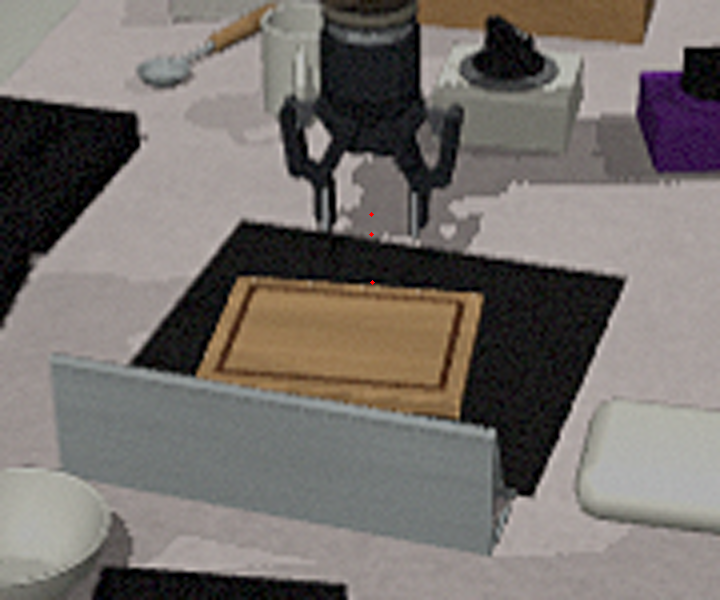

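View pics/w1.png

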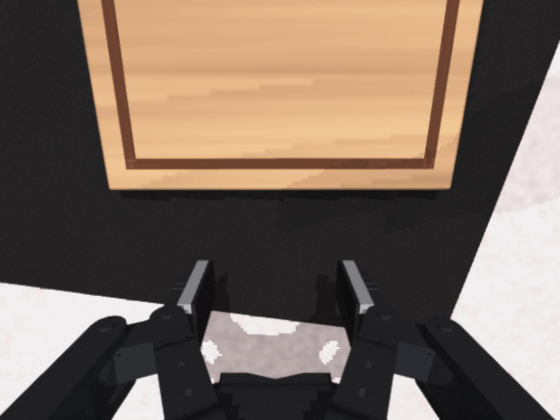

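The side view shows the fingertips about 17 mm below the TCP, at rows ≈235. In the wrist view the board edge is parallel to the jaws and centred at about u=280. Next I lower, push and square the board.

>>> send_rows(rows=[[0,0,-0.06,0],[0,0,-0.115,0],[0,0,-0.115,0],[0,0.03,-0.115,0],[0,0.06,-0.115,0],[0.001,0.08,-0.115,-0.002],[0.002,0.1,-0.115,-0.005],[0.003,0.12,-0.115,-0.009],[0.004,0.14,-0.115,-0.013],[0.005,0.16,-0.115,-0.017],[0.006,0.18,-0.115,-0.02],[0.007,0.2,-0.115,-0.023],[0.009,0.222,-0.115,-0.0252],[0.009,0.222,-0.115,-0.0252]])

```text
time: 4.3
eef_pos: [0.5356, -0.0112, 0.0255]
tcp_rot: [0.737, 0.676, 0.0, -0.0]
contact_force: [0.5, 0.2, -0.2]
opening: 0.699
```

```bash
cat > look.py <<'E'
from h import *
from plant import monitor
import sys
def look(tag,names='stw',sc=(150,130,370,310)):
    s=monitor.get_state();p=s['eef_pos'];print(s['time'],np.round(p,4),np.round(s['contact_force'],2),'rest',np.round(w2r(p),4),'open',round(s['opening'],3))
    for n,f in (('s','side'),('t','top'),('w','wrist')):
        if n in names:
            im=imaging.read_camera(f)[:,:,::-1].copy()
            cv2.imwrite(f'pics/{f}_{tag}_raw.png',im)
            if n=='s': x0,y0,x1,y1=sc;im=cv2.resize(im[y0:y1,x0:x1],None,fx=3,fy=3,interpolation=cv2.INTER_CUBIC)
            cv2.imwrite(f'pics/{f}_{tag}.png',im)
look(*sys.argv[1:3])
E
python3 look.py 2 sw
```

```text
4.3 [ 0.5356 -0.0112  0.0255] [ 0.51  0.17 -0.25] rest [ 0.0286 -0.0386  0.0255] open 0.699
```

View pics/side_2.png

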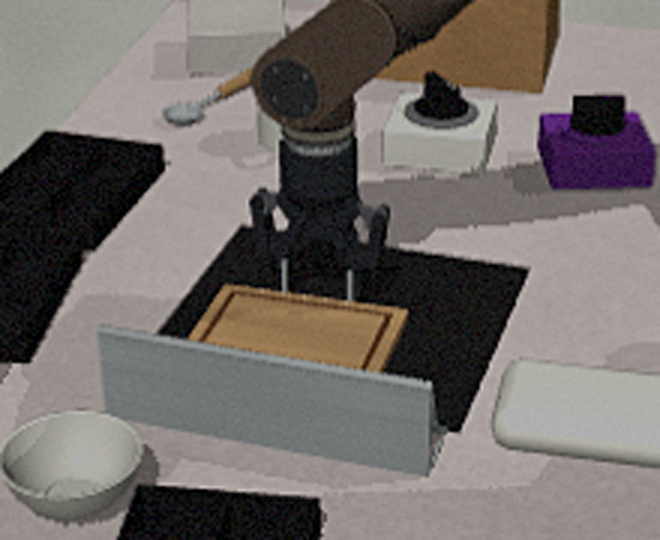

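View pics/wrist_2.png

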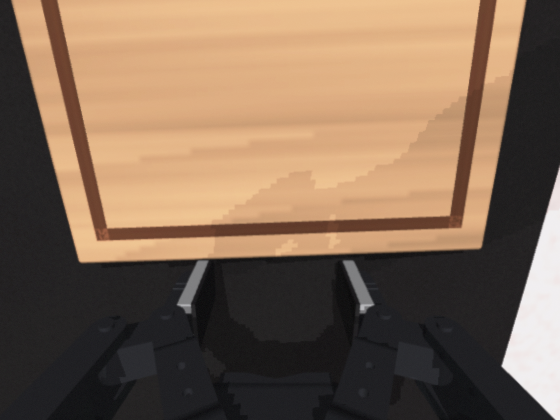

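>>> send_rows(rows=[[0.002,0.03,0,0],[0.004,0.06,0,0],[0.006,0.09,0,0],[0.008,0.12,0,0],[0.01,0.15,0,0],[0.012,0.18,0,0],[0.015,0.21,0,0],[0.018,0.24,0,0],[0.02,0.27,0,0],[0.022,0.294,0,0],[0.022,0.294,0,0]])

```text
time: 5.78
eef_pos: [0.5426, 0.0772, 0.0261]
tcp_rot: [0.737, 0.676, 0.001, -0.0]
contact_force: [0.6, 0.1, 0.0]
opening: 0.703
```

```bash
python3 look.py 3 sw
```

```text
5.775 [0.5426 0.0772 0.0261] [0.59 0.07 0.  ] rest [0.0281 0.05   0.0261] open 0.703
```

View pics/side_3.png

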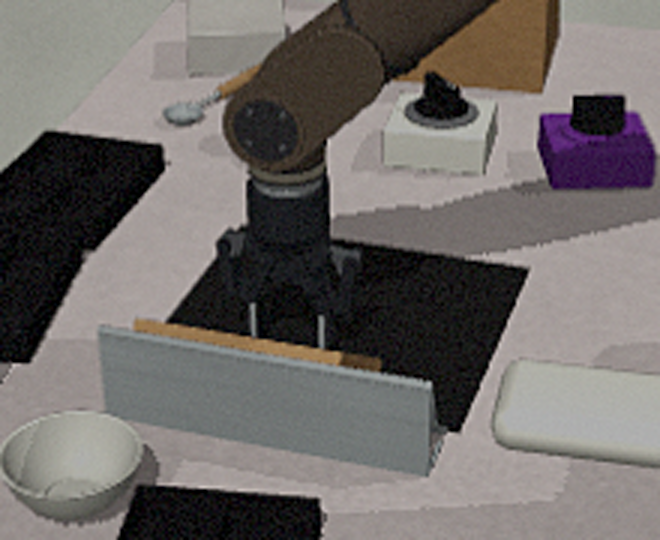

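View pics/wrist_3.png

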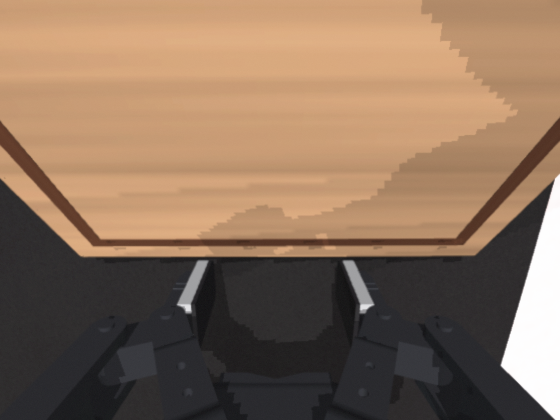

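The board is now square with the jaws and climbing; its near edge is level at v≈257. Continuing.

>>> send_rows(rows=[[0.002,0.025,0,0],[0.004,0.05,0,0],[0.007,0.075,0,0],[0.009,0.1,0,0],[0.011,0.125,0,0],[0.013,0.149,0,0],[0.013,0.149,0,0]])

```text
time: 6.75
eef_pos: [0.5461, 0.1217, 0.0257]
tcp_rot: [0.737, 0.676, 0.0, -0.0]
contact_force: [-0.6, -0.0, 0.4]
opening: 0.703
```

```bash
python3 look.py 4 sw
```

```text
6.75 [0.5461 0.1217 0.0257] [-0.56 -0.04  0.44] rest [0.0278 0.0947 0.0257] open 0.703
```

View pics/side_4.png

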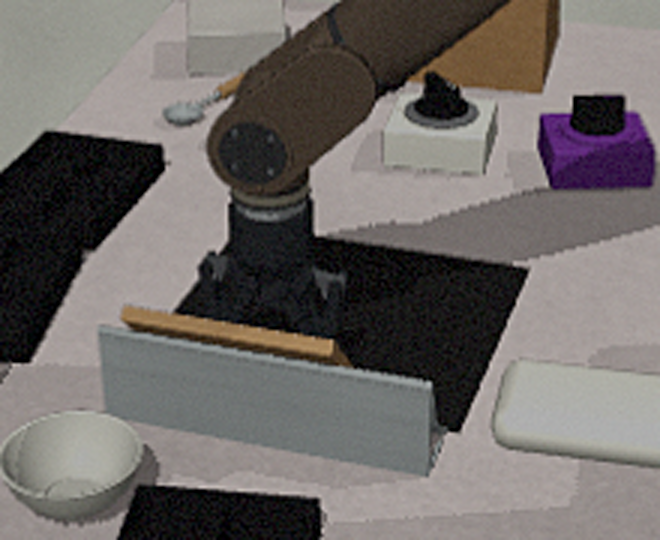

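View pics/wrist_4.png

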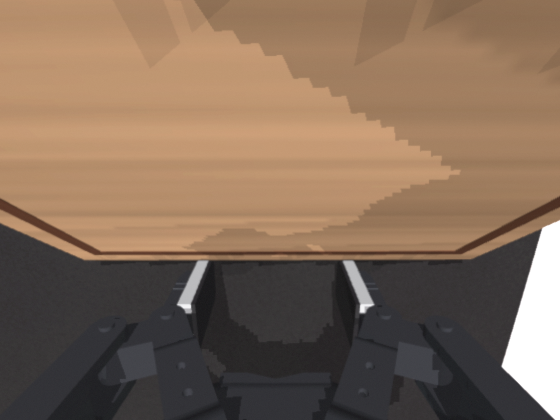

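>>> send_rows(rows=[[0.001,0.01,0,0],[0.0015,0.02,0,0],[0.002,0.0265,0,0],[0.002,0.0265,0,0]])

```text
time: 7.35
eef_pos: [0.5467, 0.1289, 0.0257]
tcp_rot: [0.737, 0.676, 0.0, -0.0]
contact_force: [-0.1, -2.5, 0.8]
opening: 0.702
```

```bash
python3 look.py 5 sw; python3 - <<'E'
from h import *
im=cv2.imread('pics/side_5_raw.png');x0,y0=180,220
cv2.imwrite('pics/s5z.png',cv2.resize(im[220:300,180:310],None,fx=6,fy=6,interpolation=cv2.INTER_CUBIC))
E
```

```text
7.35 [0.5467 0.1289 0.0257] [-0.06 -2.54  0.81] rest [0.0279 0.1018 0.0257] open 0.702
```

View pics/s5z.png

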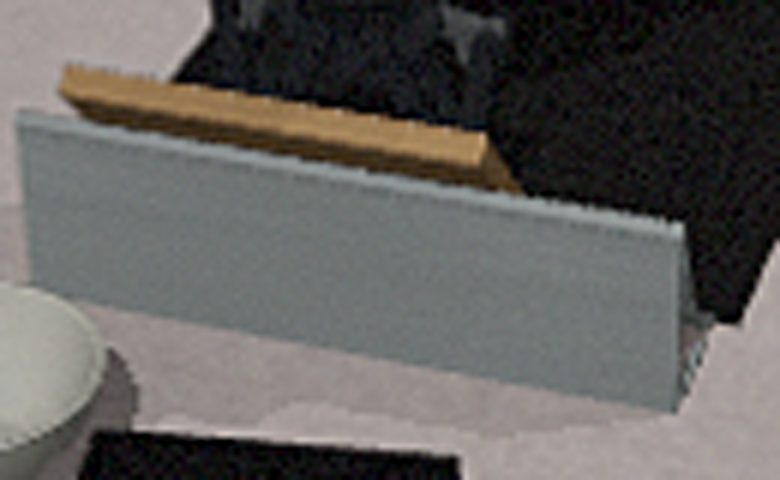

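```bash
python3 - <<'E'
from h import *
for Yp in (.116,.120,.124,.128,.132):
    th=np.arctan2(.089,.192-Yp); u=np.array([np.cos(th),np.sin(th)]);n=np.array([-u[1],u[0]])
    a=np.array([Yp,.004])+.15*u; b=a+.014*n
    print(Yp,np.degrees(th),np.round(a,3),np.round(b,3),np.round(proj('side',[r2w(x,*q) for q in (a,b) for x in (.123,-.067)]),1).tolist())
E
```

```text
0.116 49.50490686360702 [0.213 0.118] [0.203 0.127] [[189.2, 235.0], [260.0, 247.1], [190.7, 229.9], [261.3, 241.8]]
0.12 51.02753029552126 [0.214 0.121] [0.203 0.129] [[189.0, 234.3], [259.9, 246.5], [190.6, 229.3], [261.3, 241.2]]
0.124 52.618546487568935 [0.215 0.123] [0.204 0.132] [[188.8, 233.6], [259.8, 245.7], [190.4, 228.6], [261.2, 240.5]]
0.128 54.28004568770968 [0.216 0.126] [0.204 0.134] [[188.7, 232.9], [259.7, 245.0], [190.3, 227.9], [261.1, 239.8]]
0.132 56.013832890351416 [0.216 0.128] [0.204 0.136] [[188.5, 232.0], [259.7, 244.1], [190.2, 227.1], [261.1, 239.0]]
```

The board leans on the crest with its near edge about 6–9 mm short of the foot, as required. Next I back off, rise, turn the jaws across the board's top edge, and check that it still stands.

>>> send_rows(rows=[[-0.003,-0.03,0,0],[-0.005,-0.06,0,0],[-0.008,-0.1,0.05,0],[-0.008,-0.1,0.2,0.02],[-0.008,-0.1,0.38,0.05],[-0.008,-0.1,0.55,0.08],[0,0,0.7,0.11],[0.01,0.1,0.75,0.14],[0.02,0.22,0.75,0.17],[0.025,0.326,0.75,0.2],[0.025,0.326,0.75,0.23],[0.025,0.326,0.75,0.25],[0.025,0.326,0.75,0.25]])

```text
time: 9.07
eef_pos: [0.5543, 0.226, 0.2517]
tcp_rot: [0.044, 0.999, 0.0, 0.001]
contact_force: [0.1, -0.1, -0.6]
opening: 0.699
```

```bash
python3 look.py 6 stw
```

```text
9.075 [0.5543 0.226  0.2517] [ 0.1  -0.12 -0.59] rest [0.0272 0.1993 0.2517] open 0.699
```

View pics/side_6.png

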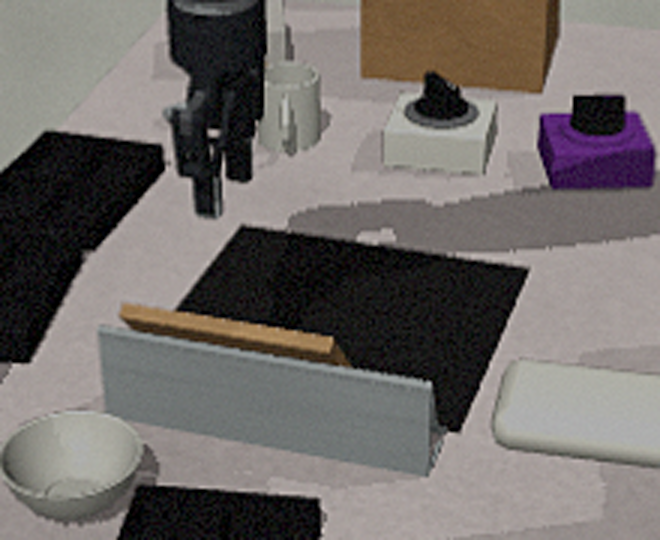

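View pics/wrist_6.png

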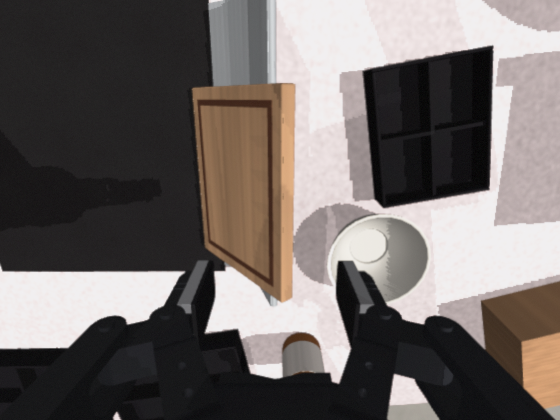

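The board still leans on its own. In the wrist view its end face shows as a strip from (284,84) to (283,300), between the jaws. Checking the edge position by ray casting.

```bash
python3 - <<'E'
from h import *
a=onz('wrist',[(294,85),(291,300)],.123);b=onz('wrist',[(274,86),(275,290)],.132)
for p in list(a)+list(b): print(np.round(w2r(p),4))
# triangulate with the top view
im=cv2.imread('pics/top_6_raw.png');cv2.imwrite('pics/t6z.png',cv2.resize(im[120:270,170:350],None,fx=4,fy=4,interpolation=cv2.INTER_CUBIC))
E
```

```text
[-0.0639  0.2153  0.123 ]
[0.1239 0.2154 0.123 ]
[-0.063   0.2004  0.132 ]
[0.107  0.2005 0.132 ]
```

View pics/t6z.png

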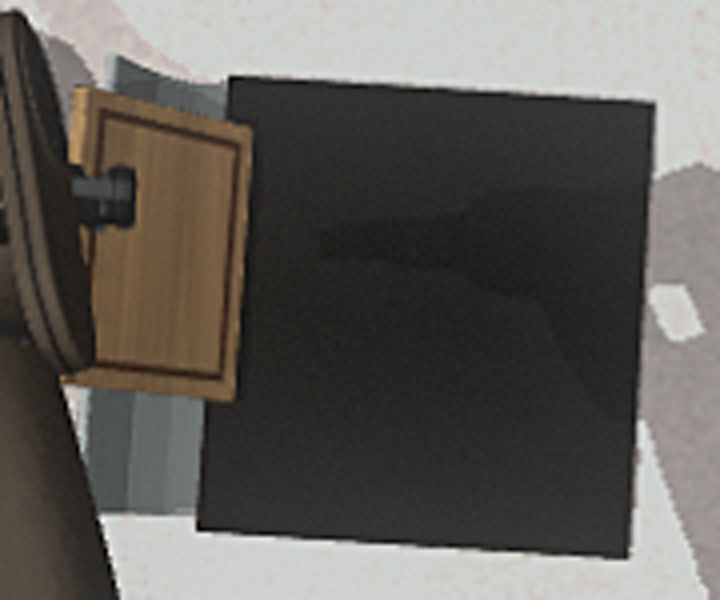

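```bash
python3 - <<'E'
from h import *
for p in onz('top',[(233,151.2),(228.7,220.5)],.0125): print(np.round(w2r(p),4))
E
```

```text
[0.1225 0.1083 0.0125]
[-0.0702  0.106   0.0125]
```

The top view puts the grooved bottom corner at rest y≈107, so the plain pivot edge is at about y=119 and the angle about 51°. All three views agree within a few millimetres. Now straddling the free top edge.

>>> send_rows(rows=[[0,0,-0.15,0],[0,0,-0.3,0],[0,0,-0.4,0],[0,0,-0.439,0],[0,0,-0.439,0]])

```text
time: 9.85
eef_pos: [0.5542, 0.2264, 0.1188]
tcp_rot: [0.043, 0.999, -0.0, -0.0]
contact_force: [0.8, 0.3, 0.7]
opening: 0.698
```

>>> send_rows(rows=[[-0.001,-0.007,0,0],[-0.001,-0.007,0,0],[-0.001,-0.007,0,0]], jaw=0.55, newtons=20)

```text
time: 10.22
eef_pos: [0.5545, 0.2245, 0.1201]
tcp_rot: [0.043, 0.999, 0.0, 0.001]
contact_force: [0.4, 0.4, 0.1]
opening: 0.451
```

```bash
python3 look.py 7 sw
```

```text
10.225 [0.5545 0.2245 0.1201] [0.43 0.4  0.09] rest [0.0275 0.1978 0.1201] open 0.451
```

View pics/side_7.png

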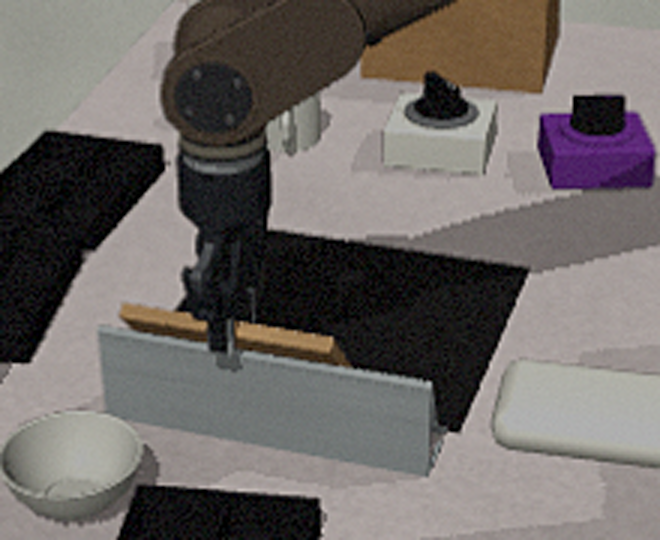

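View pics/wrist_7.png

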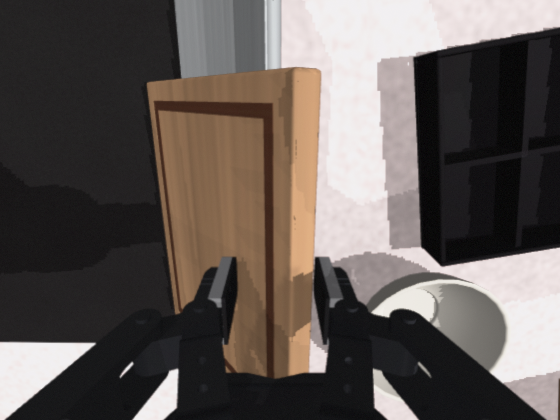

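Both fingers straddle the board's top edge. Raising it along its arc with the rear finger.

>>> send_rows(rows=[[-0.001,-0.018,0.01,0],[-0.003,-0.037,0.02,0],[-0.004,-0.055,0.032,0],[-0.006,-0.073,0.043,0],[-0.007,-0.092,0.053,0],[-0.009,-0.111,0.063,0],[-0.011,-0.131,0.072,0],[-0.013,-0.151,0.08,0],[-0.014,-0.172,0.087,0],[-0.016,-0.193,0.093,0],[-0.017,-0.206,0.096,0],[-0.018,-0.218,0.099,0],[-0.018,-0.218,0.099,0]])

```text
time: 11.95
eef_pos: [0.5486, 0.1588, 0.1488]
tcp_rot: [0.043, 0.999, 0.0, 0.0]
contact_force: [0.2, 1.3, 0.3]
opening: 0.451
```

```bash
python3 look.py 8 sw
```

```text
11.95 [0.5486 0.1588 0.1488] [0.19 1.33 0.28] rest [0.0272 0.1318 0.1488] open 0.451
```

View pics/side_8.png

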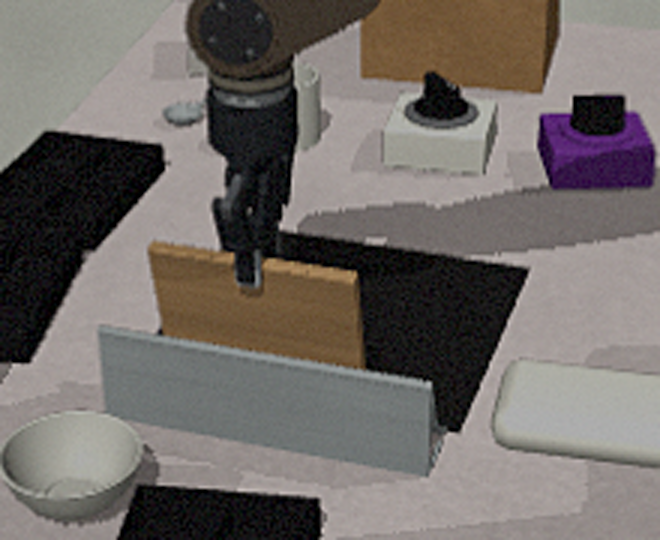

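View pics/wrist_8.png

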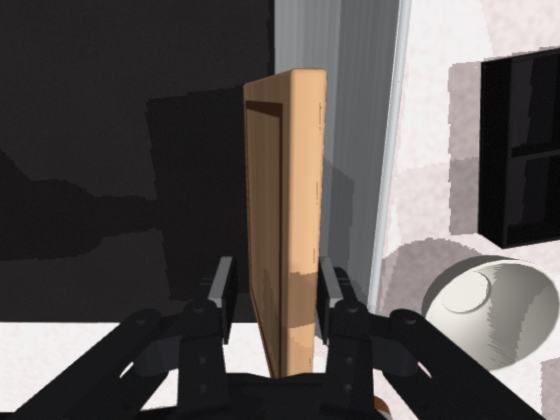

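>>> send_rows(rows=[[0.001,0.013,0,0],[0.002,0.026,0,0],[0.002,0.026,0,0]], jaw=0.74)

```text
time: 12.42
eef_pos: [0.5491, 0.1673, 0.1487]
tcp_rot: [0.043, 0.999, 0.0, -0.0]
contact_force: [-0.7, 0.8, 0.1]
opening: 0.259
```

```bash
python3 look.py 9 w
```

```text
12.425 [0.5491 0.1673 0.1487] [-0.73  0.76  0.09] rest [0.027  0.1403 0.1487] open 0.259
```

View pics/wrist_9.png

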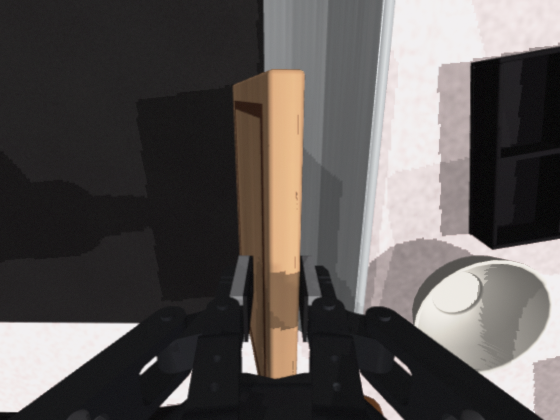

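>>> send_rows(rows=[[-0.001,-0.015,0.003,0],[-0.003,-0.03,0.006,0],[-0.004,-0.045,0.009,0],[-0.005,-0.06,0.011,0],[-0.006,-0.075,0.013,0],[-0.008,-0.09,0.014,0],[-0.009,-0.103,0.014,0],[-0.01,-0.115,0.014,0],[-0.011,-0.127,0.014,0],[-0.012,-0.139,0.014,0],[-0.013,-0.151,0.014,0],[-0.014,-0.163,0.014,0],[-0.015,-0.178,0.012,0],[-0.016,-0.192,0.009,0],[-0.017,-0.206,0.005,0],[-0.017,-0.206,0.005,0]])

```text
time: 14.48
eef_pos: [0.544, 0.1047, 0.1501]
tcp_rot: [0.043, 0.999, -0.0, -0.0]
contact_force: [-0.0, 0.2, 0.1]
opening: 0.26
```

```bash
python3 look.py 10 stw
```

```text
14.475 [0.544  0.1047 0.1501] [-0.04  0.19  0.12] rest [0.0272 0.0775 0.1501] open 0.26
```

View pics/side_10.png

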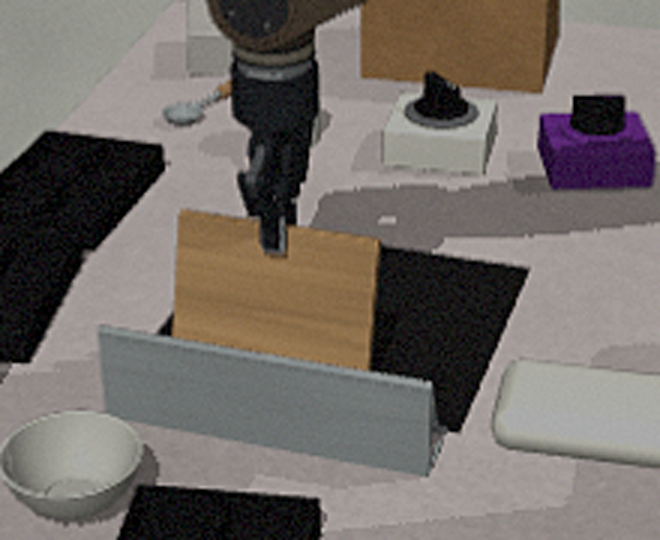

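View pics/wrist_10.png

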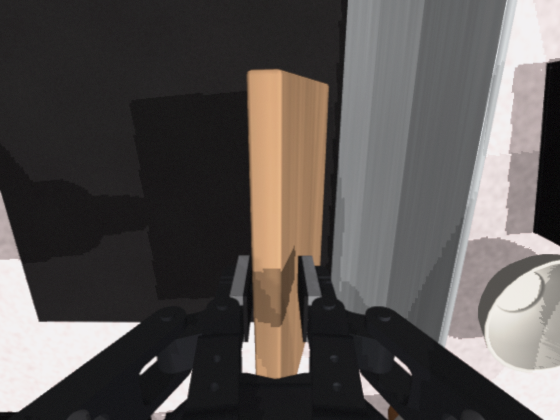

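The board is past vertical and leaning on the front finger, with its base unmoved. Opening the jaws while keeping the front pad in place.

>>> send_rows(rows=[[0.001,0.016,0,0],[0.002,0.031,0,0],[0.004,0.046,0,0],[0.004,0.046,0,0]], jaw=0.41)

```text
time: 15.12
eef_pos: [0.5453, 0.1193, 0.1502]
tcp_rot: [0.043, 0.999, 0.0, 0.0]
contact_force: [-0.3, 0.5, 0.0]
opening: 0.592
```

```bash
python3 look.py 11 w
```

```text
15.125 [0.5453 0.1193 0.1502] [-0.28  0.5   0.01] rest [0.0272 0.0922 0.1502] open 0.592
```

View pics/wrist_11.png

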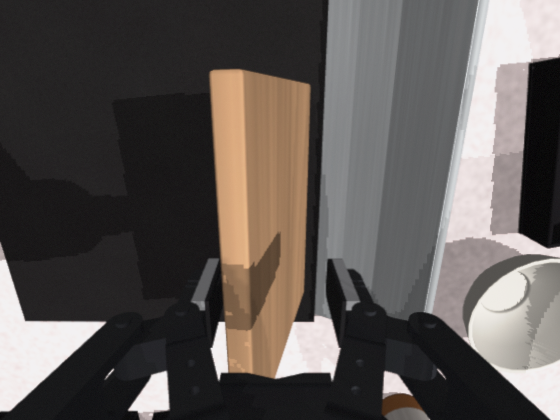

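>>> send_rows(rows=[[-0.002,-0.021,-0.006,0],[-0.0035,-0.0415,-0.013,0],[-0.005,-0.062,-0.021,0],[-0.007,-0.082,-0.03,0],[-0.0085,-0.101,-0.04,0],[-0.01,-0.12,-0.05,0],[-0.0115,-0.138,-0.061,0],[-0.013,-0.156,-0.073,0],[-0.0145,-0.174,-0.086,0],[-0.016,-0.191,-0.1,0],[-0.0175,-0.207,-0.115,0],[-0.019,-0.2225,-0.13,0],[-0.019,-0.2225,-0.13,0]])

```text
time: 16.8
eef_pos: [0.5394, 0.0517, 0.1108]
tcp_rot: [0.043, 0.999, -0.0, -0.0]
contact_force: [-0.2, -1.2, 1.0]
opening: 0.593
```

```bash
python3 look.py 12 sw
```

```text
16.8 [0.5394 0.0517 0.1108] [-0.18 -1.2   0.99] rest [0.0271 0.0243 0.1108] open 0.593
```

View pics/side_12.png

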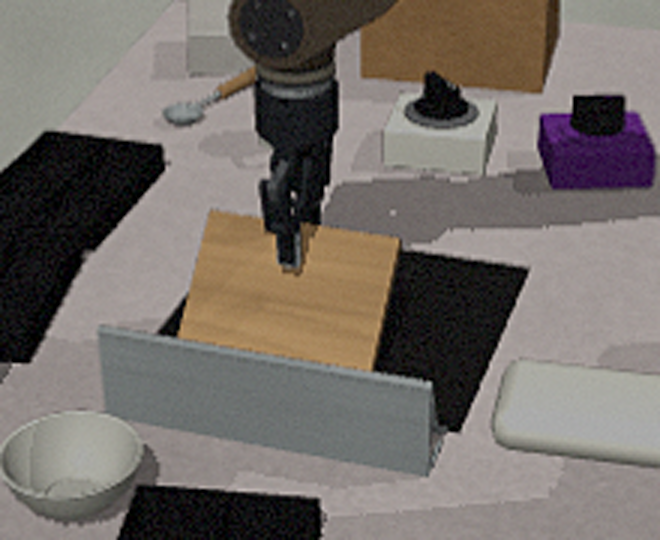

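View pics/wrist_12.png

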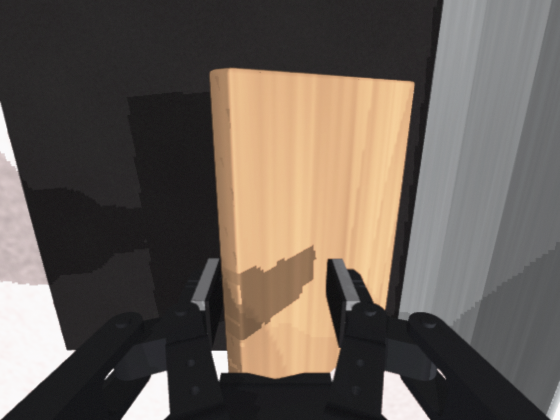

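>>> send_rows(rows=[[0.0015,0.018,0,0],[0.003,0.036,0,0],[0.0045,0.053,0,0],[0.0045,0.053,0,0]], jaw=0.02)

```text
time: 17.4
eef_pos: [0.5409, 0.0686, 0.1113]
tcp_rot: [0.042, 0.999, 0.0, 0.0]
contact_force: [0.4, -0.3, -0.1]
opening: 0.978
```

```bash
python3 look.py 13 sw
```

```text
17.4 [0.5409 0.0686 0.1113] [ 0.41 -0.31 -0.11] rest [0.0272 0.0413 0.1113] open 0.978
```

View pics/wrist_13.png

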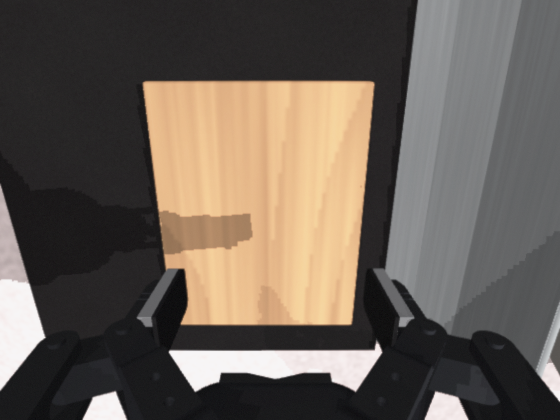

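View pics/side_13.png

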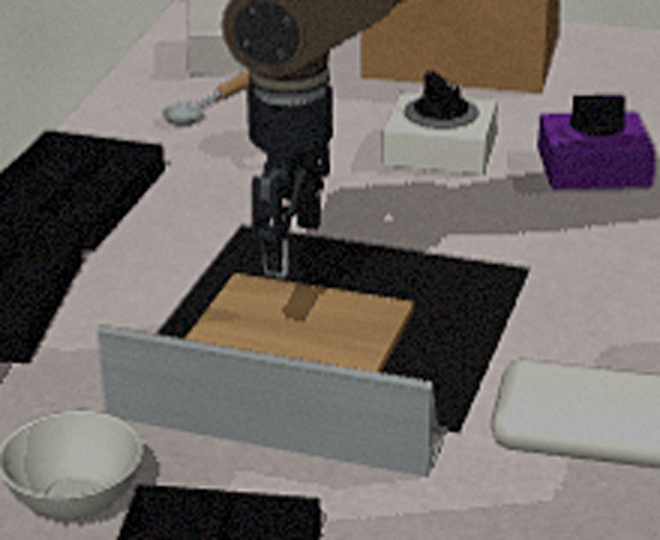

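The board slipped off the front pad as the jaws opened wide: the opening pads draw back and lost the edge. It dropped from roughly 45° to flat, and that can't be undone. I'll check how it lies and measure the timer.

```bash
python3 - <<'E'
from h import *
im=cv2.imread('pics/wrist_13_raw.png');hsv=cv2.cvtColor(im,cv2.COLOR_BGR2HSV)
m=cv2.inRange(hsv,(8,50,60),(25,255,255));m=cv2.morphologyEx(m,cv2.MORPH_CLOSE,np.ones((5,5)))
cs=max(cv2.findContours(m,0,1)[0],key=cv2.contourArea);ap=cv2.approxPolyDP(cs,8,True).reshape(-1,2)
P=onz('wrist',[(144,82),(374,82),(353,325),(168,325)],.018)
print(ap.tolist());print(np.round([w2r(p) for p in P],4).tolist())
# timer box from first top view
t=cv2.imread('pics/top0.png')
g=cv2.cvtColor(t,6)
for z in (.05,.055,.06): print(z,onz('top',[(423.5,206.5)],z))
a=onz('top',[(390+(102)/8,180+47/8),(390+405/8,180+38/8),(390+420/8,180+382/8),(390+112/8,180+392/8)],.05);print(a,a.mean(0))
# bar top in the side crop: x 158..232,y 82..
p,e=tri([(423.5,206.5)],[(265+192/6,140+165/6)]);print('disc tri',p,e)
E
```

```text
[[143, 81], [165, 270], [185, 274], [180, 324], [350, 325], [374, 82]]
[[-0.065, -0.0414, 0.018], [-0.0648, 0.1057, 0.018], [0.1236, 0.1071, 0.018], [0.1235, -0.0467, 0.018]]
0.05 [[ 0.47571593 -0.38819683  0.05      ]]
0.055 [[ 0.47540927 -0.38655309  0.055     ]]
0.06 [[ 0.47510261 -0.38490935  0.06      ]]
[[ 0.53254661 -0.3327437   0.05      ]
 [ 0.53424011 -0.43882302  0.05      ]
 [ 0.41709874 -0.43938688  0.05      ]
 [ 0.41611277 -0.33212028  0.05      ]] [ 0.47499956 -0.38576847  0.05      ]
disc tri [ 0.47708759 -0.38916523  0.04651158] 0.00234263325892077
```

The board lies flat with its plain side up: corners at z=18 mm measure 188×150 mm, x −65..124, y −44..106 in the rest frame. The timer centre is about (0.475,−0.386). Moving above it.

>>> send_rows(rows=[[0,0,0.2,0],[0,0,0.38,0],[-0.03,-0.15,0.46,0],[-0.06,-0.32,0.46,0],[-0.09,-0.5,0.46,0],[-0.12,-0.68,0.46,0],[-0.15,-0.86,0.46,0],[-0.17,-0.98,0.46,0],[-0.17,-0.98,0.46,0]])

```text
time: 18.62
eef_pos: [0.4893, -0.2283, 0.2492]
tcp_rot: [0.045, 0.999, -0.0, -0.0]
contact_force: [-0.9, -0.1, 0.3]
opening: 0.981
```

>>> send_rows(rows=[[-0.02,-0.16,0,0],[-0.04,-0.34,0,0],[-0.05,-0.51,0,0],[-0.05,-0.535,0,0],[-0.05,-0.535,0,0]])

```text
time: 19.25
eef_pos: [0.4751, -0.3857, 0.2488]
tcp_rot: [0.043, 0.999, 0.001, -0.0]
contact_force: [0.2, 0.7, -0.4]
opening: 0.98
```

```bash
python3 look.py 14 stw
```

```text
19.25 [ 0.4751 -0.3857  0.2488] [ 0.24  0.66 -0.4 ] rest [-1.000e-04 -4.169e-01  2.488e-01] open 0.98
```

View pics/wrist_14.png

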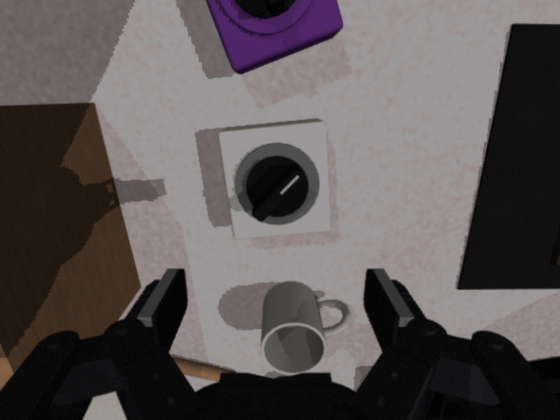

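View pics/top_14.png

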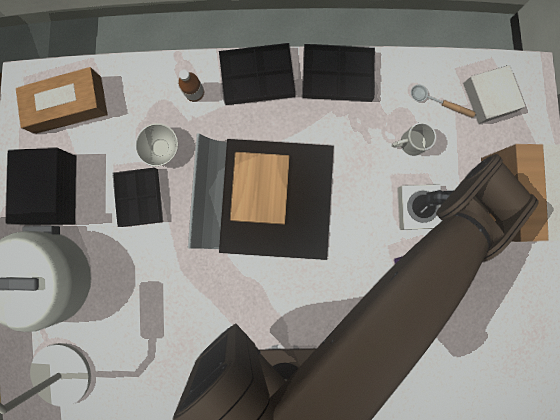

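```bash
python3 - <<'E'
from h import *
im=cv2.imread('pics/wrist_14_raw.png')
c=cv2.convertScaleAbs(cv2.resize(im[130:240,220:340],None,fx=6,fy=6,interpolation=cv2.INTER_CUBIC),alpha=1.8,beta=30)
cv2.imwrite('pics/w14z.png',c)
E
```

```text
(no output)
```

View pics/w14z.png

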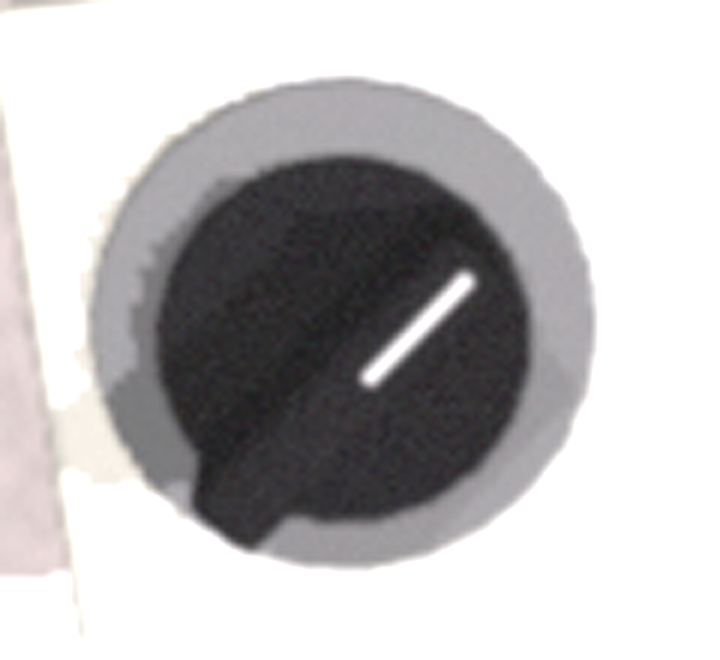

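```bash
python3 - <<'E'
from h import *
f=lambda x,y:(220+x/6-.5,130+y/6-.5)
for z in (.085,.09):
    p=onz('wrist',[f(370,380),f(467,280),f(222,522)],z);d=p[1]-p[0];print(z,p[:,:2],np.degrees(np.arctan2(d[1],d[0])),np.linalg.norm(d),'end',np.degrees(np.arctan2(*(p[1]-p[2])[[1,0]])))
for z in (.052,.056,.06):
    q=onz('wrist',[f(343,323),f(90,323),f(597,323)],z);print('disc',z,q[0],np.linalg.norm(q[1]-q[2]))
for z in (.056,.06,.065):
    q=onz('wrist',[f(345,338),f(160,338),f(530,338)],z);print('knob',z,q[0],np.linalg.norm(q[1]-q[2]))
# top view line: crop px (250,262)->(297,212)/8
p=onz('top',[(390+250/8,180+262/8),(390+297/8,180+212/8)],.088);d=p[1]-p[0];print('top',p,np.degrees(np.arctan2(d[1],d[0])))
print(tri([(390+297/8-.5,180+212/8-.5)],[f(467,280)],'top','wrist'),tri([(390+250/8-.5,180+262/8-.5)],[f(370,380)],'top','wrist'))
E
```

```text
0.085 [[ 0.47895535 -0.37771952]
 [ 0.46415765 -0.36153677]
 [ 0.50073916 -0.40334439]] 132.44016530727507 0.021928363799732335 end 131.18579761788385
0.09 [[ 0.4774624  -0.37769758]
 [ 0.46292033 -0.36179438]
 [ 0.49886991 -0.4028798 ]] 132.44016530727518 0.02154956009523147 end 131.1857976178839
disc 0.052 [ 0.478145   -0.38172728  0.052     ] 0.0879057242719113
disc 0.056 [ 0.47708293 -0.38166181  0.056     ] 0.08681522564019954
disc 0.06 [ 0.47602086 -0.38159634  0.06      ] 0.08572472700848767
knob 0.056 [ 0.47976049 -0.38153836  0.056     ] 0.06351367561735242
knob 0.06 [ 0.47866479 -0.38147444  0.06      ] 0.06271587113265568
knob 0.065 [ 0.47729516 -0.38139453  0.065     ] 0.061718615526784794
top [[ 0.45712154 -0.36902731  0.088     ]
 [ 0.47321364 -0.38550776  0.088     ]] -45.68307815937862
(array([ 0.46364861, -0.36751558,  0.12357381]), np.float64(0.019361353977631814)) (array([ 0.46606598, -0.3713259 ,  0.0988863 ]), np.float64(0.02099077557625735))
```

In the wrist crop the dial is centred at (344,330) and its white pointer line runs from (370,380) to (467,280), giving a bar angle of ~133° from the wrist view and ~134° from the top view. The two views disagree by about 4 mm on the centre, so I take the middle. Turning the jaws across the bar and lowering.

>>> send_rows(rows=[[0.006,0.007,0,-0.029],[0.006,0.007,0,-0.058],[0.006,0.007,-0.1,-0.087],[0.006,0.007,-0.25,-0.116],[0.006,0.007,-0.4,-0.116],[0.006,0.007,-0.48,-0.116],[0.006,0.007,-0.536,-0.116],[0.006,0.007,-0.536,-0.116]], jaw=0.2)

```text
time: 20.4
eef_pos: [0.4765, -0.3832, 0.0875]
tcp_rot: [0.396, 0.918, 0.001, -0.001]
contact_force: [0.3, 0.0, -0.1]
opening: 0.801
```

```bash
python3 look.py 15 sw; python3 -c "
import cv2
im=cv2.imread('pics/side_15_raw.png');cv2.imwrite('pics/s15z.png',cv2.resize(im[110:210,240:370],None,fx=6,fy=6,interpolation=cv2.INTER_CUBIC))"
```

```text
20.4 [ 0.4765 -0.3832  0.0875] [ 0.31  0.03 -0.13] rest [ 0.0011 -0.4143  0.0875] open 0.801
```

View pics/s15z.png

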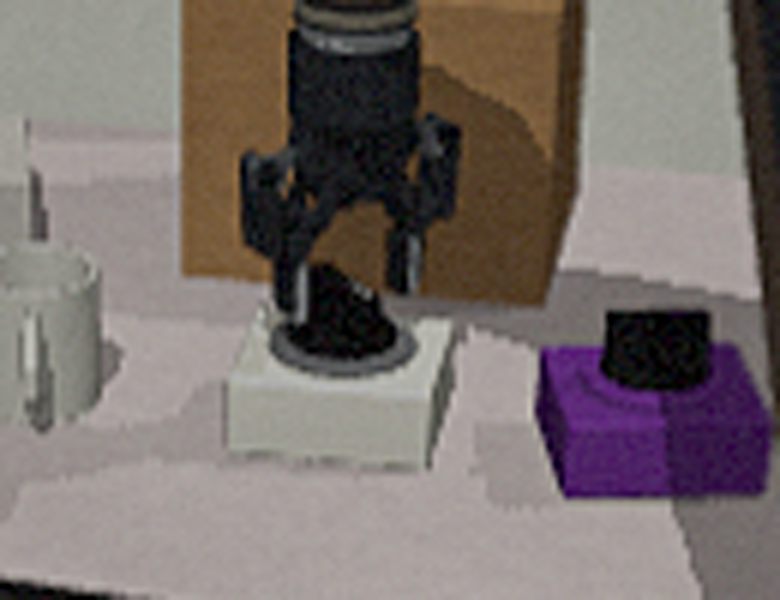

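View pics/wrist_15.png

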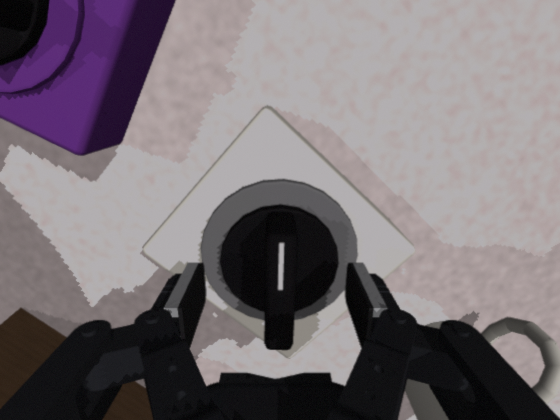

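```bash
python3 - <<'E'
from h import *
from plant import monitor
print(monitor.get_state()['eef_pos'],monitor.get_state()['qpos'].round(2))
for z in (.085,.09,.095,.1):
    p=onz('wrist',[(280,340),(281,213)],z);print(z,p[:,:2],p.mean(0)[:2],np.linalg.norm(p[0]-p[1]))
p=onz('wrist',[(279,250)],.056);print(p)
E
```

```text
[ 0.47744121 -0.38471815  0.089729  ] [-0.84  0.33  1.84  0.    0.97 -1.6 ]
0.085 [[ 0.50198651 -0.40501293]
 [ 0.45525606 -0.35540021]] [ 0.47862128 -0.38020657] 0.06815538902719814
0.09 [[ 0.49884292 -0.40182529]
 [ 0.45391255 -0.35412367]] [ 0.47637773 -0.37797448] 0.06553001800773466
0.095 [[ 0.49569933 -0.39863765]
 [ 0.45256903 -0.35284712]] [ 0.47413418 -0.37574239] 0.06290464698827125
0.1 [[ 0.49255574 -0.39545001]
 [ 0.45122552 -0.35157058]] [ 0.47189063 -0.37351029] 0.06027927596880785
[[ 0.47727322 -0.37928275  0.056     ]]
```

The bar is centred between the jaws and aligned (u≈280, jaw middle ≈275). Gripping it and turning clockwise in steps, watching the forces.

>>> send_rows(rows=[[0,0,0,0],[0,0,0,0],[0,0,0,0],[0,0,0,0],[0,0,0,0]], jaw=1.0, newtons=30)

```text
time: 21.12
eef_pos: [0.4785, -0.3831, 0.0895]
tcp_rot: [0.397, 0.918, 0.002, 0.001]
contact_force: [5.4, 5.9, 3.4]
opening: 0.157
```

>>> send_rows(rows=[[0,0,0,-0.014],[0,0,0,-0.028],[0,0,0,-0.042],[0,0,0,-0.055],[0,0,0,-0.055]])

```text
time: 21.75
eef_pos: [0.4786, -0.383, 0.0895]
tcp_rot: [0.549, 0.836, 0.002, 0.001]
contact_force: [4.4, 5.1, 3.1]
opening: 0.155
```

```bash
cat > st.py <<'E'
from plant import monitor
import numpy as np
s=monitor.get_state();q=s['tcp_rot'];print(s['time'],np.round(s['eef_pos'],4),np.round(s['contact_force'],1),np.round(s['wrist_torque'],3),s['opening'],'yawx',np.degrees(2*np.arctan2(q[1],q[0])),s['qpos'].round(2))
E
python3 st.py
```

```text
21.75 [ 0.4786 -0.383   0.0895] [4.4 5.1 3.1] [ 0.84  -0.625 -0.049] 0.1553475958639227 yawx 113.43042950193119 [-0.84  0.33  1.84  0.01  0.97 -1.25]
```

>>> send_rows(rows=[[0.005,0.005,0,-0.014],[0.005,0.005,0,-0.028],[0.005,0.005,0,-0.042],[0.005,0.005,0,-0.055],[0.005,0.005,0,-0.055]])

```text
time: 22.38
eef_pos: [0.4789, -0.3828, 0.0895]
tcp_rot: [0.684, 0.73, 0.0, 0.0]
contact_force: [1.2, 3.1, 4.8]
opening: 0.158
```

```bash
python3 st.py
```

```text
22.375 [ 0.4789 -0.3828  0.0895] [1.2 3.1 4.8] [ 0.427 -0.058 -0.036] 0.1578158297572874 yawx 93.74593946854084 [-0.84  0.33  1.84  0.    0.97 -0.91]
```

>>> send_rows(rows=[[0.001,0.005,0,-0.01],[0.001,0.005,0,-0.02],[0.001,0.005,0,-0.03],[0.001,0.005,0,-0.04],[0.001,0.005,0,-0.04]])

```text
time: 23.0
eef_pos: [0.479, -0.3827, 0.0894]
tcp_rot: [0.769, 0.639, -0.0, 0.002]
contact_force: [0.4, -1.1, 3.1]
opening: 0.149
```

```bash
python3 st.py
```

```text
23.0 [ 0.479  -0.3827  0.0894] [ 0.4 -1.1  3.1] [-0.242 -0.008 -0.086] 0.14889658892867938 yawx 79.40914538041464 [-0.84  0.33  1.84 -0.    0.97 -0.65]
```

>>> send_rows(rows=[[0,0,0,-0.007],[0,0,0,-0.014],[0,0,0,-0.02],[0,0,0,-0.02]])

```text
time: 23.5
eef_pos: [0.479, -0.3827, 0.0894]
tcp_rot: [0.808, 0.589, -0.0, 0.002]
contact_force: [0.9, -2.7, 3.9]
opening: 0.151
```

```bash
python3 st.py
```

```text
23.5 [ 0.479  -0.3827  0.0894] [ 0.9 -2.7  3.9] [-0.385  0.006 -0.06 ] 0.15085353571179763 yawx 72.21194707987299 [-0.84  0.33  1.84 -0.    0.97 -0.53]
```

>>> send_rows(rows=[[0,0,0,-0.007],[0,0,0,-0.014],[0,0,0,-0.02],[0,0,0,-0.02]])

```text
time: 24.0
eef_pos: [0.4792, -0.3822, 0.0895]
tcp_rot: [0.841, 0.541, -0.001, 0.002]
contact_force: [2.9, -1.6, 5.8]
opening: 0.157
```

```bash
python3 st.py
```

```text
24.0 [ 0.4792 -0.3822  0.0895] [ 2.9 -1.6  5.8] [-0.126 -0.301  1.907] 0.15725575382834125 yawx 65.48390745497893 [-0.84  0.33  1.84 -0.    0.97 -0.41]
```

The torque jumped to 1.9 N m after about 68° of turn, so the dial is at its end stop. Releasing and rising.

>>> send_rows(rows=[[0,0,0,0],[0,0,0,0],[0,0,0,0],[0,0,0.1,0],[0,0,0.25,0],[0,0,0.4,0],[0,0,0.55,0],[0,0,0.55,0]], jaw=0.2)

```text
time: 25.0
eef_pos: [0.4799, -0.383, 0.2588]
tcp_rot: [0.844, 0.536, 0.001, 0.004]
contact_force: [-0.1, -0.2, 0.0]
opening: 0.8
```

```bash
python3 st.py; python3 look.py 16 stw
```

```text
25.0 [ 0.4799 -0.383   0.2588] [-0.1 -0.2  0. ] [0.044 0.006 0.008] 0.7999021006389986 yawx 64.87742473136517 [-0.84  0.14  1.73  0.    1.26 -0.4 ]
25.0 [ 0.4799 -0.383   0.2588] [-0.05 -0.17  0.05] rest [ 0.0044 -0.4139  0.2588] open 0.8
```

View pics/wrist_16.png

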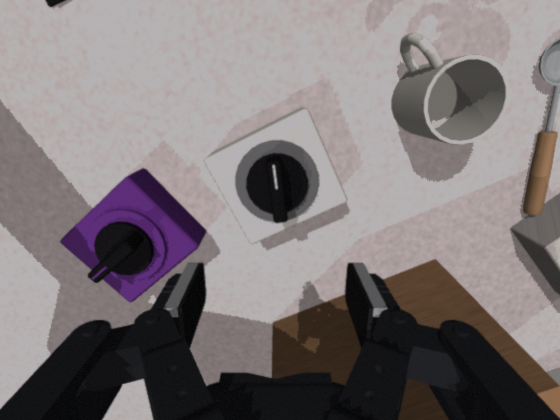

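View pics/side_16.png

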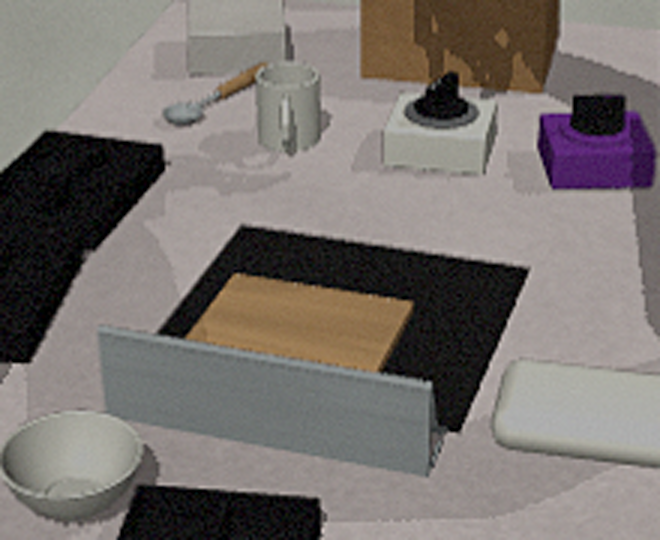

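View pics/top_16.png

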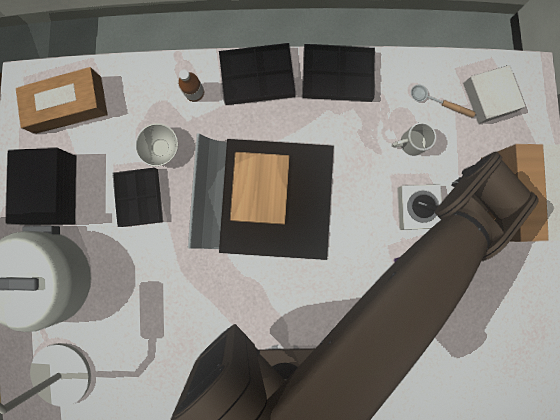

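```bash
python3 - <<'E'
from h import *
im=cv2.imread('pics/wrist_16_raw.png')
cv2.imwrite('pics/w16z.png',cv2.convertScaleAbs(cv2.resize(im[130:230,225:335],None,fx=6,fy=6,interpolation=cv2.INTER_CUBIC),alpha=1.8,beta=30))
E
```

```text
(no output)
```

View pics/w16z.png

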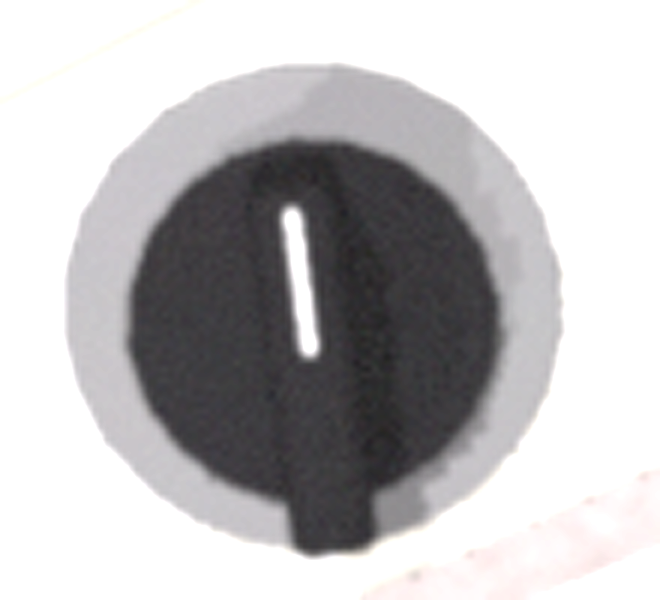

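```bash
python3 - <<'E'
from h import *
f=lambda x,y:(225+x/6-.5,130+y/6-.5)
p=onz('wrist',[f(310,350),f(291,212)],.09);d=p[1]-p[0];print(p,np.degrees(np.arctan2(d[1],d[0])),np.linalg.norm(d))
E
```

```text
[[ 0.48044325 -0.37661549  0.09      ]
 [ 0.48700313 -0.35577603  0.09      ]] 72.52694505297292 0.021847545770858557
```

```bash
python3 -c "
from plant import workorder
print(workorder.sign_off())"; python3 st.py
```

```text
the job is handed in; nothing more can be done
None
the job is handed in; nothing more can be done
```

The board ended up where you asked and the timer is at its stop, but **the lay-down was not gentle**: the board dropped the last part of the way. I handed the job in after about 25 s.

**What went as asked**
- I squared the board and pushed it up the rest. It leaned there on its own at about 51°, with its near edge roughly 7–11 mm short of the foot.
- I turned it over the top towards the mat between the fingers, and it came down under control to about 45°.
- I turned the dial clockwise by about 60° (1.05 rad). At that point the torque jumped from about 0.06 to 1.9 N m, which I took as the end stop. The hand went about 7° further and slipped on the bar. Measured by camera afterwards, the dial had stayed at the stop angle. I then released it and raised the hand clear.

**What failed**
- At about 45° I opened the jaws wide so the rear finger would clear the board. The pads draw back as they open, and the front pad lost the edge. The board then fell to the mat, most likely hard enough to count as a slam. I did not see the fall itself, only the board lying flat afterwards.
- I did not redo it. That would have taken two more turn-overs and could not undo the drop.

**Last checks**
- **Board:** it lies flat on the mat, grooved side down, within about 2–4 mm by camera.
- **Everything else:** the mug, bowl, tray and purple decoy look unmoved in the top view.
- **Forces:** the readings between moves stayed under 10 N. The impact itself was not sampled.
- **Disagreement:** the top and wrist cameras differed by about 4 mm on the dial centre. I gripped midway between them, which caused about 8 N of side load that I eased off while turning.

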